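# Tighten the nut deep in the round housing

## Task

Tighten the nut at the bottom of the deep bore in the tall round housing: turn the T-handled socket extension standing in it clockwise (seen from above) until the nut is fully tight, where the cross-bar lines up with the two small ribs on the rim. Then let go, leaving the extension seated in the bore. The low square housing is already tight: do not touch its extension.

Things in the scene. Friction and masses are not known exactly. Their poses are not given: they have to be found in the camera images.
- round_bar (a point): centre of the T-handle's level cross-bar on the loose steel extension (0.3 kg) in the round housing, 172 mm above the bench. Bar 100 mm long (x), 16 wide (y), 16 high (z up), on a round shank 12 mm thick. It starts about 1.33 rad counter-clockwise of the rib line and stops firmly in line with it; resistance about 0.1 N m. The socket lifts off the nut if raised 14 mm.
- round_housing: tall round aluminium housing, fixed: barrel 88 mm in diameter, 105 mm high, on a 120 mm round flange 12 mm thick; bore 50 mm wide, its floor 12 mm above the bench. Origin on the bore axis at bench level, z up; the two ribs (15 x 7 mm, 5 mm high) on its top rim lie on its x axis, one on either side of the bore.
- round_nut (a joint): turn of the nut in the round housing (hexagon 30 mm across flats, 14 mm high): 0 at the start (loose), growing clockwise seen from above, 1.2 rad at its stop (tight). The socket has about 0.13 rad of free play on it either way, so the bar turns about 1.33 rad in all.
- square_extension: same kind of T-handled extension, in the low square housing (96 mm square, 55 mm high, on a 128 mm square base), its nut already tight: not to be touched. Origin on its axis at its foot, 12 mm above the bench, z up; cross-bar (100 mm, along its x) centred 160 mm above the origin.
Not all that is in view belongs to the job. What is shaped like the round_housing but blue or yellow is not meant.

How it is judged:
By the outcome, as a careful person would: the job done as asked, in the order asked, and still so for the second after the job is handed in, with the robot touching nothing.
It also fails if it takes over 32 s, if anything falls off the work surface, if the arm or the gripper's body presses on something with over 40 N, if the wrist force passes 120 N, or if a joint passes its speed limit or range.

## Robot

A 7-joint arm with a two-finger parallel gripper is mounted at the origin on a cart in front of the work surface, level with it; the furniture and walls round the work are solid. World frame = base frame: x ahead of the robot, y to its left, z up, the work surface at z = 0. Lengths are in m, angles in rad, forces in N, time in s.
With the tool pointing down it reaches from about 0.4 to 0.85 m from the base axis. Payload 10.4 kg.
Tool frame: the origin (TCP) lies midway between the tips of the shut fingers; the grasp point (between the pads) lies 19 mm behind it; z points along the fingers, x is the direction in which the jaws open and shut, and the axes are right-handed (so a half turn about z gives the same grasp; the last joint's range is limited). The gripper opens to 85 mm and grips with 20 to 120 N. Pads are 22 mm wide; open, the fingers measure 114 mm over their backs; the gripper's body (76 mm by 85 mm) begins 54 mm behind the grasp point. The pads swing forward as they close: fully open they stand 13 mm farther back than shut.
Start: joints at [1.104, 0.332, -0.065, 1.46, 0.022, 1.35, -0.088], TCP at [0.268, -0.564, 0.231] pointing down, gripper open.
Joint ranges: [-2.6, 2.6], [-0.5, 2.12], [-1.47, 1.34], [0.16, 2.42], [-1.27, 4.41], [0.06, 2.06], [-2.6, 2.6]. Speed limits (rad/s): [2.22, 2.22, 2.79, 2.79, 3.14, 3.14, 3.14].

## Interface

Orientations are given as a unit quaternion [x, y, z, w].
In Python, from workcell import telemetry, eyes, order gives the robot as it stands.
- The arm moves only by the tool servo_tool, never from a script. Its argument "deltas" is a list of rows, each a list of 3 entries, a list of its own where there are three numbers: the shift along the tool's x, y, z in cm, then the turn about the tool's z in rad, then the finger opening in cm, from 0 to 8.54. A call has 1 to 12 rows; each row shifts and turns the pose as measured when the row begins, along the tool's axes as they then stand; what a row does not reach is not made up. A row lasts 1/12 s, in which the tool goes at most 41.7 mm and 7.16 degrees, less where a joint would pass 70% of its speed; a pose out of reach is approached as far as the arm can. A call is refused whole if a number of a shift passes 4.17 or a number of a turn 0.125, either way. A call with a gripper value outside its range is refused whole. The fingers move at their own pace and stop on an object; "force" is the grip in N (left out, the last holds). Time passes only in rows, so rows that do not move let the fingers close. It gives the time, the measured TCP pose, the force and the opening at its end, in the units of the state.
- telemetry.get_obs(): the state, without advancing time (a new reading comes with each control period).
- eyes.camera(name): name is "scene" or "side" or "wrist"; returns (picture, depth): 384x512x3 uint8, blue, green, red; 384x512 float32, m along the optical axis (not along the pixel's ray), 0 where there is no reading.
- eyes.calibration(name): a dict with "fx", "fy", "cx", "cy" (pixels), "rvec" (rotation vector, rad) and "tvec" (3), from world to camera coordinates, as OpenCV has them. Camera axes: x right, y down, z forward; pixel columns grow to the right and rows downward; lengths in m; the calibration is good to about 2 mm. A picture is of the moment at which its call begins: read the wrist's pose just before it. calibration takes no time and is no camera call; for the wrist camera it gives the pose at the moment of the call.
- order.hand_in(): hands the job in, once; it reports no verdict.
The state is a dict: "clock": time; "joint_pos": joint angles; "joint_velocities": joint speeds; "tau": joint torques, N m; "position": TCP position; "ee_rot": TCP orientation; "ft_force": force on the tool from outside, world axes, zero at the start; "torque": the same for the moment, N m; "grip_width": opening from 0.0 (shut) to 1.0 (fully open).
Only numpy, scipy, OpenCV 4.12 (cv2) and the standard library are available. Lean on these libraries where they do the work, as an engineer would, in place of code of your own. Each camera call takes 0.05 s, during which the arm holds its last target. There are 200 camera calls.

## Working session

There is one attempt and no reset: what is moved stays moved. The work goes in short steps, Python scripts to look and compute and a tool call to move; the robot and the scene stay as the last step left them, time stands still between calls to the robot, and variables do not carry over. Pictures are saved under pics/ and viewed, about 8 in all and at most 12, crops included, and the job is handed in when it is done.

Besides the shell and the picture viewer there is one more tool, called after ">>>" in YAML: its name, and indented under it one key for each argument. servo_tool: Moves the arm, as the interface text tells. Its arguments: {"type":"object","properties":{"deltas":{"type":"array"},"force":{"type":"number"}},"required":["deltas"]}

```bash
mkdir -p pics; cat > h.py <<'E'
import numpy as np, cv2
from workcell import telemetry, eyes, order
def snap(n):
    c=eyes.calibration(n); p,d=eyes.camera(n); return p,d,c
def world(c,d):
    v,u=np.indices(d.shape); P=np.stack([(u-c['cx'])/c['fx']*d,(v-c['cy'])/c['fy']*d,d],-1)
    R=cv2.Rodrigues(np.array(c['rvec'],float))[0]; return (P-np.array(c['tvec']).ravel())@R
E
python3 - <<'E'
from h import *
ims=[]
for n in ['scene','side']:
    p,d,c=snap(n); np.savez('%s.npz'%n,p=p,W=world(c,d),d=d); cv2.imwrite('pics/%s1.png'%n,p)
o=telemetry.get_obs(); print(o)
E
```

```text
{'clock': 0.1, 'joint_pos': array([ 1.10441049,  0.33282201, -0.06470014,  1.46082973,  0.02160414,
        1.34989361, -0.08849807]), 'joint_velocities': array([-0.00016279,  0.00013998, -0.00108493, -0.00233467, -0.00212461,
        0.00334628, -0.00087618]), 'tau': array([ 1.32237248e-03, -6.26748133e+01,  4.92113340e-02, -3.92431676e+01,
        1.63692614e-02,  6.94974064e-03, -2.14458288e-05]), 'position': array([ 0.26820961, -0.56416854,  0.23060035]), 'ee_rot': array([ 8.45393575e-01, -5.34143527e-01, -5.46612366e-04, -3.10335895e-04]), 'ft_force': array([-0.67070534,  0.20829012, -0.92600312]), 'torque': array([ 0.04797194, -0.01803332,  0.02260604]), 'grip_width': 1.0000869343295644}
```

View pics/scene1.png

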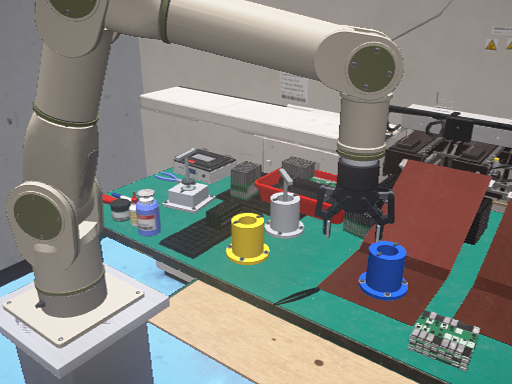

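View pics/side1.png

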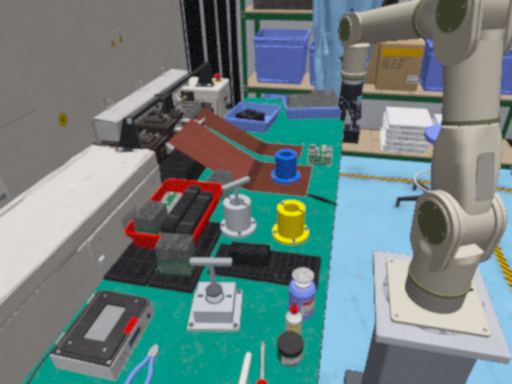

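The grey round housing sits at scene px (285,213), bar at (286,180). In the side view it is at (238,215), bar at (235,185). The square one is at side px (213,300).

```bash
python3 - <<'E'
from h import *
for n,(u,v,r) in {'scene':(285,200,45),'side':(238,205,40)}.items():
    z=np.load(n+'.npz'); W=z['W'][v-r:v+r,u-r:u+r].reshape(-1,3); p=z['p'][v-r:v+r,u-r:u+r].reshape(-1,3).astype(int)
    g=(p.max(1)-p.min(1)<30)&(p.max(1)>90)
    for a,b in [(.15,.19),(.175,.183),(.1,.114),(.03,.098),(.008,.016)]:
        m=g&(W[:,2]>a)&(W[:,2]<b); Q=W[m]
        if len(Q)<5: print(n,a,len(Q)); continue
        med=np.median(Q,0); Q=Q[np.linalg.norm(Q[:,:2]-med[:2],axis=1)<.075]
        (c,s,ang)=cv2.minAreaRect(Q[:,:2].astype(np.float32))
        w=np.linalg.eigh(np.cov(Q[:,:2].T))[1][:,1]
        print(n,a,len(Q),Q.mean(0).round(4),Q.min(0).round(3),Q.max(0).round(3),np.round(c,4),np.round(s,3),'pca',np.arctan(w[1]/w[0]).round(3))
    cv2.imwrite('pics/%s_c.png'%n,cv2.resize(z['p'][v-r:v+r,u-r:u+r],None,fx=6,fy=6,interpolation=3))
a=[cv2.resize(cv2.imread('pics/%s_c.png'%n),(400,400)) for n in('scene','side')]
cv2.imwrite('pics/c2.png',np.hstack(a))
E
```

```text
scene 0.15 124 [ 0.5865 -0.1979  0.1755] [ 0.557 -0.232  0.15 ] [ 0.626 -0.153  0.184] [ 0.5922 -0.1937] [0.099 0.015] pca 0.887
scene 0.175 83 [ 0.5897 -0.1952  0.1793] [ 0.558 -0.232  0.175] [ 0.626 -0.153  0.183] [ 0.5927 -0.1931] [0.098 0.015] pca 0.881
scene 0.1 29 [ 0.6203 -0.1727  0.1053] [ 0.606 -0.195  0.101] [ 0.641 -0.15   0.108] [ 0.621 -0.172] [0.016 0.051] pca -1.01
scene 0.03 11 [ 0.7103 -0.121   0.0677] [ 0.626 -0.19   0.064] [ 0.73  -0.083  0.08 ] [ 0.6989 -0.1568] [0.135 0.073] pca 0.985
scene 0.008 222 [ 0.5679 -0.2107  0.0121] [ 0.533 -0.253  0.008] [ 0.637 -0.142  0.016] [ 0.5768 -0.2058] [0.078 0.116] pca -0.998
side 0.15 181 [ 0.5931 -0.1841  0.1756] [ 0.559 -0.227  0.15 ] [ 0.63  -0.147  0.183] [ 0.594 -0.187] [0.099 0.019] pca 0.878
side 0.175 109 [ 0.5939 -0.1848  0.1797] [ 0.559 -0.227  0.175] [ 0.627 -0.147  0.183] [ 0.5944 -0.1874] [0.099 0.019] pca 0.892
side 0.1 255 [ 0.5925 -0.18    0.1058] [ 0.551 -0.232  0.1  ] [ 0.637 -0.142  0.114] [ 0.5937 -0.1849] [0.082 0.086] pca -0.453
side 0.03 482 [ 0.5868 -0.1612  0.0671] [ 0.55  -0.218  0.03 ] [ 0.635 -0.141  0.098] [ 0.5913 -0.1782] [0.073 0.078] pca 0.156
side 0.008 206 [ 0.5903 -0.1578  0.0129] [ 0.535 -0.216  0.008] [ 0.657 -0.126  0.016] [ 0.5936 -0.1677] [0.121 0.085] pca 0.094
```

View pics/c2.png

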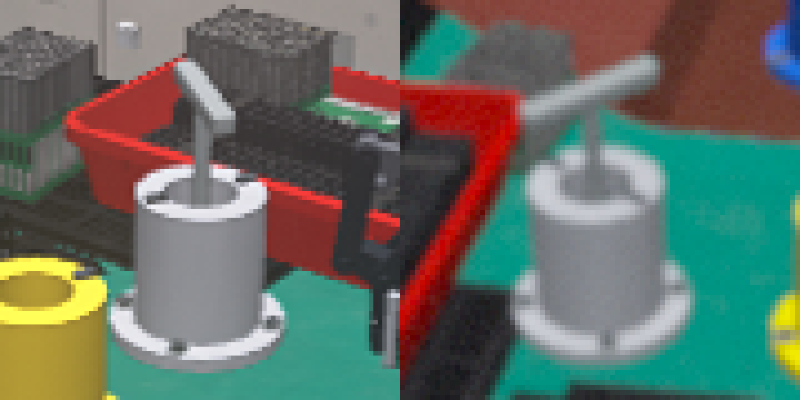

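```bash
python3 - <<'E'
from h import *
a=np.array([.268,-.564]);b=np.array([.5935,-.19]);u=(b-a)/np.linalg.norm(b-a)
for n in('scene','side'):
    W=np.load(n+'.npz')['W'].reshape(-1,3); s=(W[:,:2]-a)@u; t=(W[:,:2]-a)@[-u[1],u[0]]
    for lo in np.arange(.1,.65,.05):
        m=(s>lo)&(s<lo+.05)&(abs(t)<.12)&(W[:,2]<.6); print(n,lo.round(2),m.sum(),W[m,2].max().round(3) if m.any() else '', end=' | ')
    print()
E
```

```text
scene 0.1 1548 0.018 | scene 0.15 1212 0.022 | scene 0.2 1049 0.006 | scene 0.25 927 0.006 | scene 0.3 1089 0.109 | scene 0.35 885 0.113 | scene 0.4 1323 0.181 | scene 0.45 2142 0.184 | scene 0.5 1217 0.182 | scene 0.55 947 0.08 | scene 0.6 1036 0.085 | 
side 0.1 417 0.112 | side 0.15 528 0.11 | side 0.2 423 0.008 | side 0.25 251 0.007 | side 0.3 242 0.107 | side 0.35 470 0.111 | side 0.4 391 0.181 | side 0.45 712 0.183 | side 0.5 1129 0.183 | side 0.55 626 0.081 | side 0.6 811 0.086 |
```

Path is clear below 0.19 m; go.

>>> servo_tool:
  deltas:
    - [[-1.65,-3.79,0],0,8.54]
    - [[-1.65,-3.79,0],0,8.54]
    - [[-1.65,-3.79,0],0,8.54]
    - [[-1.65,-3.79,0],0,8.54]
    - [[-1.65,-3.79,0],0,8.54]
    - [[-1.65,-3.79,0],0,8.54]
    - [[-1.65,-3.79,0],0,8.54]
    - [[-1.65,-3.79,0],0,8.54]
    - [[-1.65,-3.79,0],0,8.54]
    - [[-1.65,-3.79,0],0,8.54]
    - [[-1.65,-3.79,0],0,8.54]

```text
clock: 1.02
position: [0.5636, -0.2244, 0.2246]
ee_rot: [0.84, -0.543, -0.005, 0.002]
ft_force: [-0.0, -0.3, 0.4]
grip_width: 1.001
```

>>> servo_tool:
  deltas:
    - [[0,0,0],-0.11,8.54]
    - [[0,0,0],-0.11,8.54]
    - [[0,0,0],-0.11,8.54]
    - [[0,0,0],-0.11,8.54]
    - [[0,0,0],0,8.54]

```text
clock: 1.43
position: [0.57, -0.2091, 0.2217]
ee_rot: [0.944, -0.33, -0.007, -0.002]
ft_force: [-0.4, 0.5, -0.8]
grip_width: 0.999
```

```bash
cat > m.py <<'E'
from h import *
import sys
tag=sys.argv[1]
o=telemetry.get_obs(); p,d,c=snap('wrist'); W=world(c,d); cv2.imwrite(f'pics/w{tag}.png',p); np.savez('w.npz',p=p,W=W)
from scipy.spatial.transform import Rotation as Ro
R=Ro.from_quat(o['ee_rot']).as_matrix(); print(o['clock'],o['position'].round(4),'jaw yaw',np.arctan2(R[1,0],R[0,0]).round(4),'tilt',R[:,2].round(4),'q',o['joint_pos'].round(3),o['ft_force'].round(2))
Q=W.reshape(-1,3)
Q=Q[(Q[:,2]>.174)&(Q[:,2]<.187)&(np.hypot(Q[:,0]-.594,Q[:,1]+.19)<.062)]
if len(Q)>5:
    ce,s,a=cv2.minAreaRect(Q[:,:2].astype(np.float32)); w=np.linalg.eigh(np.cov(Q[:,:2].T))[1][:,1]; ya=np.arctan(w[1]/w[0])
    print('bar',len(Q),Q.mean(0).round(4),np.round(ce,4),np.round(s,4),'yaw',ya.round(4)); 
    e=np.r_[ce,0.153]-o['position']; print('tool delta cm',(R.T@e*100).round(2))
E
python3 m.py 1
```

```text
1.4333 [ 0.57   -0.2091  0.2217] jaw yaw -0.6731 tilt [-0.0117  0.009  -0.9999] q [ 0.591  0.336 -0.394  1.495  0.124  1.349 -0.485] [-0.37  0.54 -0.76]
bar 4842 [ 0.5965 -0.1858  0.1794] [ 0.5942 -0.1888] [0.0991 0.016 ] yaw 0.8757
tool delta cm [ 0.72 -3.1   6.86]
```

View pics/w1.png

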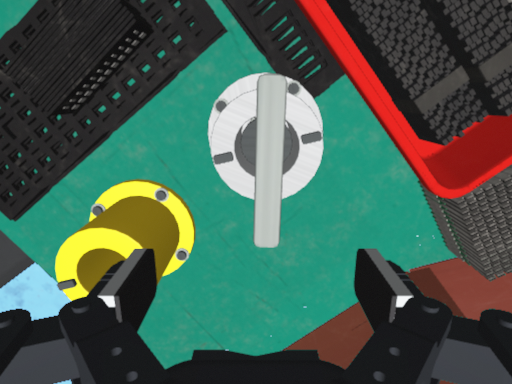

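The wrist view shows the bar at (268,160) and the ribs at (223,158) and (312,137). Next I measure the rib line and move over the bar.

```bash
python3 - <<'E'
from h import *
z=np.load('w.npz');W=z['W'];p=z['p'].astype(int)
c=[]
for u,v in((223,158),(312,137)):
    s=np.s_[v-12:v+12,u-14:u+14]; Q=W[s].reshape(-1,3);g=p[s].max(2).ravel()
    Q=Q[(Q[:,2]>.098)&(Q[:,2]<.12)&(g<110)]; c.append(Q.mean(0)); print(len(Q),c[-1].round(4))
d=c[1]-c[0];print('rib yaw',np.arctan(d[1]/d[0]),'mid',(c[0]+c[1])/2,np.linalg.norm(d))
E
```

```text
151 [ 0.5639 -0.1739  0.1093]
153 [ 0.6249 -0.2028  0.1097]
rib yaw -0.4424178795611949 mid [ 0.59441868 -0.18836391  0.10946333] 0.06743458996891022
```

>>> servo_tool:
  deltas:
    - [[0.36,-1.55,0],-0.01,8.54]
    - [[0.36,-1.55,0],0.03,8.54]
    - [[0,0,0],0,8.54]
    - [[0,0,0],0,8.54]

```text
clock: 1.82
position: [0.5955, -0.1898, 0.2207]
ee_rot: [0.937, -0.351, -0.008, -0.002]
ft_force: [0.2, -0.9, 0.8]
grip_width: 0.999
```

```bash
python3 m.py 2
```

```text
1.8167 [ 0.5955 -0.1898  0.2207] jaw yaw -0.7164 tilt [-0.0133  0.0088 -0.9999] q [ 0.54   0.378 -0.394  1.444  0.139  1.363 -0.577] [ 0.23 -0.9   0.76]
bar 4285 [ 0.5968 -0.1858  0.1794] [ 0.5941 -0.1889] [0.0996 0.016 ] yaw 0.8757
tool delta cm [-0.06  0.01  6.77]
```

>>> servo_tool:
  deltas:
    - [[-0.06,0,2.2],-0.02,8.54]
    - [[0,0,2.2],0,8.54]
    - [[0,0,1.5],0,8.54]
    - [[0,0,0],0,8.54]
    - [[0,0,0],0,8.54]
  force: 50

```text
clock: 2.28
position: [0.5932, -0.1914, 0.1612]
ee_rot: [0.939, -0.343, -0.007, -0.001]
ft_force: [0.3, -0.1, 0.6]
grip_width: 0.999
```

```bash
python3 m.py 3
```

```text
2.2833 [ 0.5932 -0.1914  0.1612] jaw yaw -0.701 tilt [-0.0114  0.007  -0.9999] q [ 0.544  0.412 -0.392  1.527  0.157  1.247 -0.571] [ 0.31 -0.07  0.64]
bar 9422 [ 0.5986 -0.1843  0.1798] [ 0.5944 -0.1879] [0.0801 0.0858] yaw 0.8885
tool delta cm [-0.12 -0.35  0.82]
```

>>> servo_tool:
  deltas:
    - [[-0.1,-0.3,0.5],-0.005,8.54]
    - [[0,0,0.2],0,8.54]
    - [[0,0,0],0,1.0]
    - [[0,0,0],0,1.0]
    - [[0,0,0],0,1.0]
    - [[0,0,0],0,1.0]
    - [[0,0,0],0,1.0]
    - [[0,0,0],0,1.0]
    - [[0,0,0],0,1.0]
    - [[0,0,0],0,1.0]
  force: 50

```text
clock: 3.17
position: [0.5961, -0.1891, 0.1585]
ee_rot: [0.94, -0.341, -0.003, -0.001]
ft_force: [-0.1, 0.1, 0.0]
grip_width: 0.177
```

```bash
python3 m.py 4
```

```text
3.1667 [ 0.5961 -0.1891  0.1585] jaw yaw -0.697 tilt [-0.0057  0.0048 -1.    ] q [ 0.54   0.414 -0.394  1.53   0.16   1.237 -0.574] [-0.06  0.12  0.02]
bar 8769 [ 0.6014 -0.1817  0.1797] [ 0.5977 -0.1853] [0.0887 0.0405] yaw 0.875
tool delta cm [-0.12 -0.39  0.55]
```

View pics/w4.png

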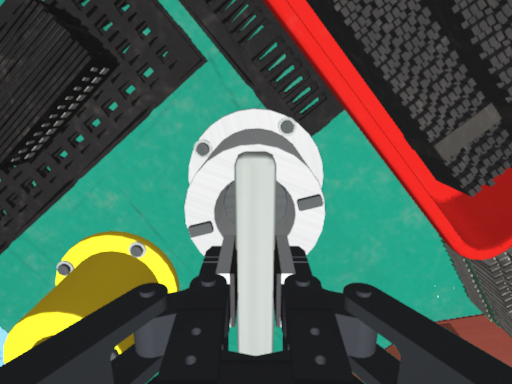

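The bar is held between the pads at its centre (bar at px (255,250)); ribs at (201,229) and (311,203). Turning clockwise.

>>> servo_tool:
  deltas:
    - [[0,0,0],0.1,1.0]
    - [[0,0,0],0.1,1.0]
    - [[0,0,0],0.1,1.0]
    - [[0,0,0],0.1,1.0]
  force: 60

```text
clock: 3.55
position: [0.5961, -0.1891, 0.1586]
ee_rot: [0.85, -0.527, -0.004, -0.001]
ft_force: [-0.0, 0.0, 0.0]
grip_width: 0.17
```

```bash
cat > s.py <<'E'
from h import *
from scipy.spatial.transform import Rotation as Ro
o=telemetry.get_obs();R=Ro.from_quat(o['ee_rot']).as_matrix()
ya=np.arctan2(R[1,0],R[0,0]); e=np.r_[.5946,-.1887,.158]-o['position']
print(o['clock'],o['position'].round(4),'yaw',ya.round(3),'left',(ya+np.pi/2+.4424+2*np.pi*(0)-0).round(3) ,'tilt',R[:,2].round(3),'F',o['ft_force'].round(1),o['torque'].round(2),o['grip_width'].round(3),'delta',(R.T@e*100).round(2))
E
python3 s.py
```

```text
Traceback (most recent call last):
  File "s.py", line 5, in <module>
    print(o['clock'],o['position'].round(4),'yaw',ya.round(3),'left',(ya+np.pi/2+.4424+2*np.pi*(0)-0).round(3) ,'tilt',R[:,2].round(3),'F',o['ft_force'].round(1),o['torque'].round(2),o['grip_width'].round(3),'delta',(R.T@e*100).round(2))
                                                                                                                                                                                       ^^^^^^^^^^^^^^^^^^^^^
AttributeError: 'float' object has no attribute 'round'
```

>>> servo_tool:
  deltas:
    - [[0,0,0],0.1,1.0]
    - [[0,0,0],0.1,1.0]
    - [[0,0,0],0.1,1.0]
    - [[0,0,0],0.1,1.0]

```text
clock: 3.88
position: [0.5962, -0.1891, 0.1586]
ee_rot: [0.722, -0.692, -0.004, 0.0]
ft_force: [0.3, -0.1, -0.3]
grip_width: 0.176
```

```bash
sed -i "s/o\['grip_width'\].round(3)/round(o['grip_width'],3)/" s.py; python3 s.py; python3 m.py 5
```

```text
3.8833 [ 0.5962 -0.1891  0.1586] yaw -1.529 left 0.484 tilt [-0.005  0.005 -1.   ] F [ 0.3 -0.1 -0.3] [-0.03 -0.02  0.16] 0.176 delta [-0.05  0.15  0.06]
3.8833 [ 0.5962 -0.1891  0.1586] jaw yaw -1.5288 tilt [-0.0055  0.0048 -1.    ] q [ 0.44   0.398 -0.262  1.536  0.103  1.228 -1.367] [ 0.33 -0.13 -0.25]
bar 8719 [ 0.6048 -0.1889  0.1797] [ 0.5997 -0.1898] [0.0887 0.0403] yaw 0.0453
tool delta cm [ 0.09 -0.35  0.55]
```

View pics/w5.png

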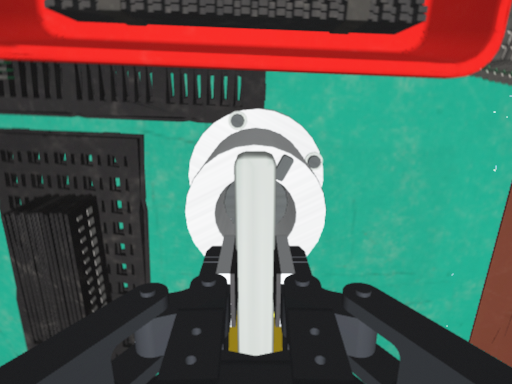

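The bar turns with the gripper; the rib now shows at (285,166), about 0.48 rad left.

>>> servo_tool:
  deltas:
    - [[0,0,0],0.1,1.0]
    - [[0,0,0],0.1,1.0]
    - [[0,0,0],0.1,1.0]
    - [[0,0,0],0.09,1.0]
    - [[0,0,0],0.03,1.0]

```text
clock: 4.35
position: [0.5962, -0.1891, 0.1585]
ee_rot: [-0.556, 0.831, 0.003, -0.001]
ft_force: [-0.2, 1.0, -0.1]
grip_width: 0.173
```

```bash
python3 s.py
```

```text
4.35 [ 0.5962 -0.1891  0.1585] yaw -1.963 left 0.05 tilt [-0.006  0.004 -1.   ] F [-0.2  1.  -0.1] [-0.11 -0.01  0.16] 0.173 delta [0.02 0.16 0.05]
```

>>> servo_tool:
  deltas:
    - [[0,0,0],0.04,1.0]
    - [[0,0,0],0.03,1.0]
    - [[0,0,0],0.03,1.0]

```text
clock: 4.6
position: [0.5962, -0.1891, 0.1585]
ee_rot: [-0.515, 0.857, 0.003, -0.001]
ft_force: [-0.3, -0.3, 0.2]
grip_width: 0.174
```

```bash
python3 s.py
```

```text
4.6 [ 0.5962 -0.1891  0.1585] yaw -2.059 left -0.046 tilt [-0.006  0.004 -1.   ] F [-0.3 -0.3  0.2] [-0.06 -0.01  0.46] 0.174 delta [0.04 0.17 0.06]
```

>>> servo_tool:
  deltas:
    - [[0,0,0],0.03,1.0]
    - [[0,0,0],0.03,1.0]
  force: 80

```text
clock: 4.77
position: [0.5963, -0.189, 0.1586]
ee_rot: [-0.491, 0.871, 0.003, -0.002]
ft_force: [-0.8, -0.3, 0.2]
grip_width: 0.166
```

```bash
python3 s.py; python3 m.py 6
```

```text
4.7667 [ 0.5963 -0.189   0.1586] yaw -2.114 left -0.101 tilt [-0.006  0.003 -1.   ] F [-0.8 -0.3  0.2] [-0.13  0.04  1.08] 0.166 delta [0.07 0.16 0.06]
4.7667 [ 0.5963 -0.189   0.1586] jaw yaw -2.1144 tilt [-0.0056  0.0032 -1.    ] q [ 0.368  0.39  -0.171  1.54   0.067  1.223 -1.928] [-0.83 -0.34  0.19]
bar 8655 [ 0.6036 -0.1942  0.1797] [ 0.5984 -0.1919] [0.04   0.0895] yaw -0.5223
tool delta cm [ 0.15 -0.34  0.56]
```

View pics/w6.png

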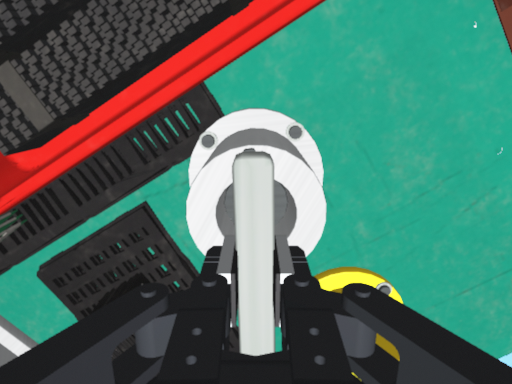

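Torque has risen to 1.1 N m with the rib under the bar end at (252,152): this is the firm stop. I'll unwind the gripper slightly, release and lift.

>>> servo_tool:
  deltas:
    - [[0,0,0],-0.06,1.0]
    - [[0,0,0],0,1.0]

```text
clock: 4.98
position: [0.5963, -0.189, 0.1586]
ee_rot: [-0.519, 0.855, 0.003, -0.002]
ft_force: [-0.8, 0.5, 0.1]
grip_width: 0.167
```

```bash
python3 s.py
```

```text
4.9833 [ 0.5963 -0.189   0.1586] yaw -2.049 left -0.036 tilt [-0.006  0.003 -1.   ] F [-0.8  0.5  0.1] [-0.04 -0.01  0.08] 0.167 delta [0.05 0.16 0.06]
```

>>> servo_tool:
  deltas:
    - [[0,0,0],0,2.5]
    - [[0,0,0],0,4]
    - [[0,0,0],0,7]
    - [[0,0,0],0,8.54]
    - [[0,0,0],0,8.54]
    - [[0,0,0],0,8.54]
    - [[0,0,0],0,8.54]
    - [[0,0,0],0,8.54]

```text
clock: 5.65
position: [0.5964, -0.189, 0.1586]
ee_rot: [-0.519, 0.855, 0.003, -0.002]
ft_force: [0.7, -1.2, -0.7]
grip_width: 1.003
```

>>> servo_tool:
  deltas:
    - [[0,0,-1],0,8.54]
    - [[0,0,-2],0,8.54]
    - [[0,0,-3],0,8.54]
    - [[0,0,-3],0,8.54]
    - [[0,0,-3],0,8.54]
    - [[0,2,0],0,8.54]
    - [[0,0,0],0,8.54]
    - [[0,0,0],0,8.54]

```text
clock: 6.32
position: [0.5784, -0.1797, 0.2892]
ee_rot: [-0.519, 0.855, 0.003, -0.001]
ft_force: [0.9, -0.6, -0.7]
grip_width: 1.002
```

```bash
python3 m.py 7
```

```text
6.3167 [ 0.5784 -0.1797  0.2892] jaw yaw -2.051 tilt [-0.0045  0.0034 -1.    ] q [ 0.374  0.278 -0.184  1.412  0.048  1.461 -1.86 ] [ 0.93 -0.57 -0.71]
bar 2642 [ 0.5969 -0.1906  0.1795] [ 0.5943 -0.1893] [0.016  0.0984] yaw -0.4757
tool delta cm [ 0.13 -1.93 13.61]
```

View pics/w7.png

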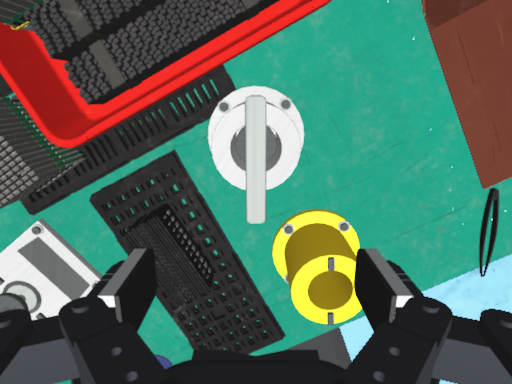

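The bar (256,160) covers both ribs. Its top is at 0.1795 m, so it is seated, it is free of the gripper, and the gripper is well clear.

```bash
python3 -c "
from h import *
print(order.hand_in())"
```

```text
the job is handed in; nothing more can be done
None
```

The nut in the round housing is tight. I gripped the T-bar at its centre, turned it about 1.35 rad clockwise to its stop, then let go, lifted clear and handed in at about 6.3 s.

- **Stop reached:** the wrist moment rose from about 0.16 to 1.08 N m at the end of the turn. I eased the gripper back by 0.06 rad before opening it.
- **Alignment:** the last wrist picture shows the bar covering both ribs. Its measured yaw was -0.476 rad against -0.442 rad for the rib line, so the two disagree by about 0.03 rad, on the tight side.
- **Seating:** the top of the bar is at 0.1795 m, the expected height, so the extension is still seated, and its centre is within 1 mm of the bore axis.
- **Clear of the work:** the robot is touching nothing. It never went near the square housing's extension.

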